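# Slide the specimen tray under the imaging hood to its stop

## Task

Slide the specimen tray, flat on the bench and without lifting it, nose first between the two fences and in under the imaging hood until you feel its nose meet the sprung depth stop hidden inside, and press it home there for half a second with a push on the stop of about 10 N, never as much as 20 N on any part of the station. Then let go so that the tray stays against the stop, straight, with the padlock still lying in its front bay; tray and padlock must not touch the hood, and the jar, mouse and brush stay where they are.

Things in the scene. Friction and masses are not known exactly. Their poses are not given: they have to be found in the camera images.
- tray_grip (a point): grip of the specimen tray: a black upright post 18 mm (along the tray) x 22 mm (across) at the tray's rear end, its top 66 mm above the bench. This point is on the post's axis, 46 mm above the tray's underside. Axes are the tray's: x to its nose, y across, z up. Keep the fingertips above the tray's 16 mm rim.
- tray_nose (a point): middle of the tray's flat front end, 230 mm ahead of the grip along the tray's x, 8 mm above its underside; axes as the tray's
- tray: the tray: loose bare aluminium, 250 mm long, 110 mm wide, floor 6 mm thick, rim 16 mm high, about 0.5 kg; rubs on the bench with up to about 6 N when slid. Origin at the centre of its underside, 105 mm ahead of the grip post, 125 mm behind the nose; x to the nose, z up. A cross rib at the middle closes off the front bay, in which the padlock lies
- padlock_center (a point): a brass padlock with a steel shackle, the specimen: lying flat and loose in the tray's front bay, 63 x 46 x 26 mm, 0.16 kg. Point half-way up, near its middle. Its top is 32 mm above the bench; the bay's rim stands 10 mm above the tray floor
- station: the fixed imaging station. Origin on the bench, middle of its mouth (the hood's lower front edge); x points in under the hood, z up. On the centre line inside, out of sight, is the depth stop: a sprung rubber pad 50 mm wide, 3 to 17 mm high. Its setting is not measured: its face is anywhere from 80 to 130 mm past the mouth. It gives 0.8 mm per newton, damped, 18 mm at most
- entry (a point): centre line of the channel, 50 mm before the mouth, 11 mm above the bench; axes as the station's. Two steel fences 22 mm high, 116 mm apart (3 mm to spare on each side of the tray), run from here straight in past the stop; before this point their ends flare apart for about 42 mm, to about 130 mm
- hood: the station's fixed hood, same origin and axes as the station: 300 mm deep, 290 mm wide. Its level underside is 44 mm above the bench from the mouth inwards. The black lower part is 75 mm high, front flush with the mouth; the grey and blue upper part rises to 359 mm and stands 65 mm further back
- jar: bystander: a closed jar 60 mm across, 75 mm high; origin under its centre
- mouse: bystander: a black computer mouse, 100 mm long, 32 mm high, on a notebook; origin under its centre
- brush: bystander: a wooden-handled dusting brush lying on the bench; origin under its middle
Things that resemble listed ones, but are neither listed nor needed, are in the scene too. Of the things that look like the part that bears padlock_center, the smallest one is meant.

How it is judged:
By the outcome, as a careful person would: the job done as asked, in the order asked, and still so for the second after the job is handed in, with the robot touching nothing.
It also fails if it takes over 64 s, if anything falls off the work surface, if the arm or the gripper's body presses on something with over 40 N, if the wrist force passes 120 N, or if a joint passes its speed limit or range.

## Robot

A 6-joint arm with a two-finger parallel gripper is mounted at the origin on the work surface. World frame = base frame: x ahead of the robot, y to its left, z up, the work surface at z = 0. Lengths are in m, angles in degrees, forces in N, time in s.
With the tool pointing down it reaches from about 0.35 to 0.875 m from the base axis. Payload 4.2 kg.
Tool frame: the origin (TCP) lies at the very end of the fingers, on their centre line; the grasp point (between the pads) lies 19 mm behind it; z points along the fingers, y is the direction in which the jaws open and shut (so a half turn about z gives the same grasp; the last joint's range is limited). The gripper opens to 87 mm and grips with 3 to 60 N. Pads are 19 mm wide; open, the fingers measure 117 mm over their backs; the gripper's body (75 mm by 190 mm) begins 51 mm behind the grasp point.
Start: joints at [80.879, 22.042, 0.453, 0, -68.411, -14.817], TCP at [0.254, 0.571, 0.223] pointing down, gripper open.
Joint ranges: [-179.83, 179.83], [-69.29, 118.12], [-61.27, 80.66], [-181.25, 117.63], [-171.15, -9.14], [-177.46, 177.46]. Speed limits (degrees/s): [159.86, 159.86, 180, 180, 180, 180].

## Interface

Orientations are given as a 3x3 rotation matrix whose columns are the frame's x, y, z axes.
In Python, from station import r gives the robot as it stands.
- The arm moves only by the tool play_rows, never from a script. Its argument "commands" is a list of rows, each an object with "angular": the turn, a rotation vector about the tool's x, y, z in degrees, a list of three; "dp": the shift along the tool's x, y, z in m, a list of three; "hand": the opening in per cent of the stroke, from 0 (shut) to 100 (fully open). A call has 1 to 5 rows; each row shifts and turns the commanded pose from where the row before left it, along the tool's axes as they then stand; what a row does not reach is not made up. A row lasts 1/8 s, in which the tool goes at most 62.5 mm and 10.7 degrees, less where a joint would pass 70% of its speed; a pose out of reach is approached as far as the arm can. A call with a gripper value outside its range is refused whole. The fingers move at their own pace and stop on an object; the grip force is fixed at half the most. Time passes only in rows, so rows that do not move let the fingers close. It gives the time, the measured TCP pose, the force and the opening at its end, in the units of the state.
- r.sense(): the state, without advancing time (a new reading comes with each control period).
- r.capture(name): name is "scene" or "top"; returns a dict with "frame" (400x640x3 uint8, red, green, blue), "range_z" (400x640 float32, m along the optical axis (not along the pixel's ray), 0 where there is no reading), "fx", "fy", "cx", "cy" (pixels), "position" and "attitude" of the camera in the world. Camera axes: x right, y down, z forward; pixel columns grow to the right and rows downward; lengths in m; the calibration is good to about 2 mm. A picture is of the moment at which its call begins.
- r.finish_job(): hands the job in, once; it reports no verdict.
Trained networks look in a picture, given as the dict that the camera call returned (one of the last four; its "shot" number tells which), for a name from the list of things; names that differ only in an ending like _2 or _b are one class to them, and where a whole thing is asked for, a point or a joint stands for the part that bears it (a point fixed in the world has none). Each returns a list of dicts, best first, with "score" (0 to 1); they miss things now and then, are a little off and sometimes report something else, mostly with a low value. They report only what shows in the picture. A call takes as long as a camera call. They do not tell look-alikes from the thing itself.
- r.find_in(target, picture): "extent" ([left, top, right, bottom] in pixels, round what is visible of it).
The state is a dict: "time_s": time; "joints": joint angles; "joint_velocities": joint speeds; "effort": joint torques, N m; "tcp_pos": TCP position; "ee_rot": TCP orientation; "wrist_force": force on the tool from outside, world axes, zero at the start; "moment": the same for the moment, N m; "gripper_width": opening from 0.0 (shut) to 1.0 (fully open).
Only numpy, scipy, OpenCV 4.12 (cv2) and the standard library are available. Lean on these libraries where they do the work, as an engineer would, in place of code of your own. Each camera call takes 0.05 s, during which the arm holds its last target. There are 200 camera calls.

## Working session

There is one attempt and no reset: what is moved stays moved. The work goes in short steps, Python scripts to look and compute and a tool call to move; the robot and the scene stay as the last step left them, time stands still between calls to the robot, and variables do not carry over. Pictures are saved under pics/ and viewed, about 8 in all and at most 12, crops included, and the job is handed in when it is done.

Besides the shell and the picture viewer there is one more tool, called after "Call:" by a JSON object that holds its "op" and its "data", one argument or row to a line. play_rows: Moves the arm, as the interface text tells. Its arguments: {"type":"object","properties":{"commands":{"type":"array","items":{"type":"object","properties":{"angular":{"type":"array","items":{"type":"number"}},"dp":{"type":"array","items":{"type":"number"}},"hand":{"type":"number"}}}}},"required":["commands"]}

```bash
mkdir -p pics; ls
cat > h.py <<'E'
import numpy as np, cv2
from station import r
def pts(p):
    z=p["range_z"]; v,u=np.mgrid[0:z.shape[0],0:z.shape[1]]
    c=np.stack([(u-p["cx"])/p["fx"]*z,(v-p["cy"])/p["fy"]*z,z],-1)
    w=c@np.array(p["attitude"]).T+np.array(p["position"]); w[z==0]=np.nan
    return w
E
python3 - <<'E'
from h import *
for n in("scene","top"):
    p=r.capture(n); cv2.imwrite(f"pics/{n}1.png",p["frame"][:,:,::-1]); np.savez(f"{n}1.npz",w=pts(p))
    print(n,p["position"],np.round(p["attitude"],2).tolist(),p["fx"])
    for t in("tray","tray_grip","padlock_center","hood","station","jar","mouse","brush"):
        for d in r.find_in(t,p)[:3]: print(t,np.round(d["extent"]),round(d["score"],2))
print(r.sense())
E
```

```text
pics
scene [0.94474203 0.07254157 0.69790722] [[0.17, 0.81, -0.56], [0.99, -0.13, 0.1], [0.01, -0.57, -0.82]] 377.0433795822491
tray [281. 168. 402. 240.] 0.66
tray [347. 100. 402. 144.] 0.16
tray_grip [280. 168. 400. 243.] 0.84
padlock_center [296. 121. 326. 152.] 0.85
padlock_center [400. 137. 433. 172.] 0.69
padlock_center [296. 188. 323. 217.] 0.64
station [  0.  41. 245. 303.] 0.64
jar [370. 266. 406. 309.] 0.65
mouse [279. 298. 337. 357.] 0.86
brush [348.  98. 403. 146.] 0.64
top [0.33960162 0.17295561 0.89743804] [[-0.01, -0.98, 0.2], [-1.0, 0.01, 0.01], [-0.01, -0.2, -0.98]] 422.3227831784318
tray [243. 171. 364. 246.] 0.94
tray [266.  83. 298. 123.] 0.36
tray_grip [241. 175. 364. 245.] 0.78
tray_grip [326.  74. 376. 113.] 0.17
padlock_center [320. 189. 344. 219.] 0.84
padlock_center [306. 274. 337. 325.] 0.67
padlock_center [177. 233. 214. 275.] 0.66
hood [446.  43. 640. 274.] 0.83
hood [241. 173. 361. 244.] 0.45
hood [264.  86. 296. 123.] 0.35
station [401.  49. 639. 276.] 0.57
station [242. 175. 363. 245.] 0.45
station [332.  69. 376. 115.] 0.25
jar [266.  89. 297. 123.] 0
[... 224 characters left out ...]
2956936e-03,
       -6.84113624e+01, -1.48165881e+01]), 'joint_velocities': array([-0.01348678,  0.01369134, -0.02695793, -0.06920938,  0.06583971,
       -0.01907118]), 'effort': array([ 2.97646784e-04, -3.90452456e+01,  1.87624848e+01,  4.22423869e+00,
        1.55276398e-02, -2.12141362e-05]), 'tcp_pos': array([0.25356518, 0.57123256, 0.22256574]), 'ee_rot': array([[ 9.13972205e-01, -4.05776796e-01, -2.40222752e-05],
       [-4.05776795e-01, -9.13972205e-01,  3.76767979e-05],
       [-3.72440622e-05, -2.46878642e-05, -9.99999999e-01]]), 'wrist_force': array([0.94718249, 0.52119601, 0.41772109]), 'moment': array([ 0.02695939,  0.01919936, -0.00689195]), 'gripper_width': 0.9999002678393096}
```

Run:
```python
import cv2
a=cv2.imread("pics/top1.png"); cv2.imwrite("pics/top1b.png",cv2.resize(a,(800,500),interpolation=cv2.INTER_CUBIC))
```

```text
(no output)
```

View pics/top1b.png

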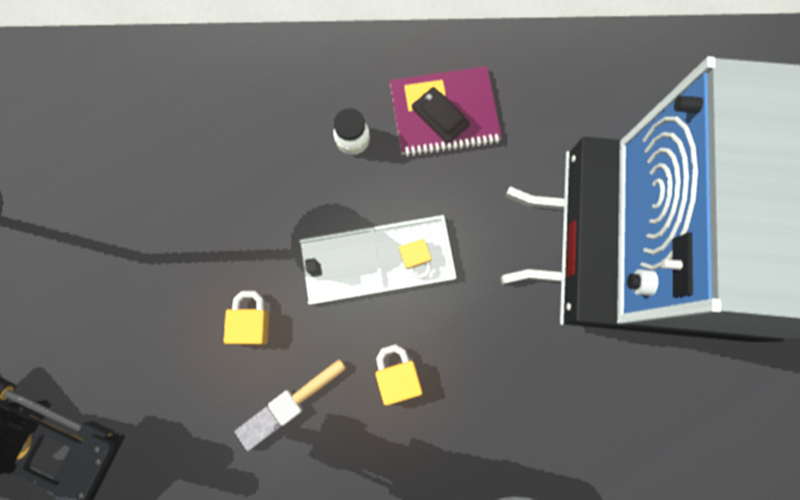

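View pics/scene1.png

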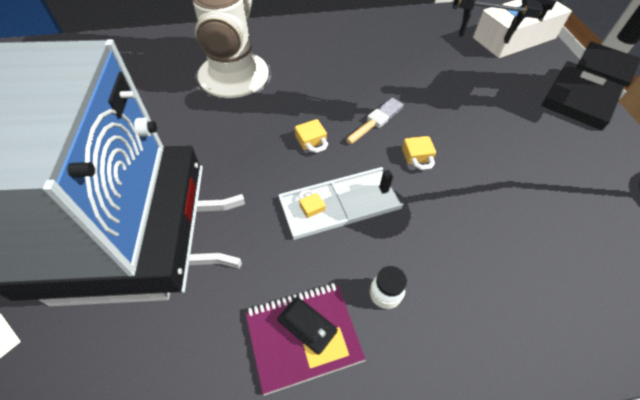

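Run:
```python
from h import *
for n in("top","scene"):
    w=np.load(n+"1.npz")["w"]; im=cv2.imread(f"pics/{n}1.png").astype(int)
    bx=(236,165,370,252) if n=="top" else (275,160,408,246)
    m=np.zeros(w.shape[:2],bool); m[bx[1]:bx[3],bx[0]:bx[2]]=1
    br=im.min(2)
    bench=np.nanmedian(w[m&(br<70)][:,2]); print(n,"bench z",bench)
    t=m&(w[...,2]>.003)&(w[...,2]<.04)
    P=w[t][:,:2].astype(np.float32); rect=cv2.minAreaRect(P); print("tray rect",rect)
    g=m&(w[...,2]>.06)&(w[...,2]<.07); print("post top",w[g].mean(0),g.sum(), np.ptp(w[g],0))
    t2=m&(w[...,2]>.012)&(w[...,2]<.018);print("rim rect",cv2.minAreaRect(w[t2][:,:2].astype(np.float32)),t2.sum())
    bx=(398,140,455,232) if n=="top" else (190,190,250,275)
    m=np.zeros(w.shape[:2],bool); m[bx[1]:bx[3],bx[0]:bx[2]]=1
    f=m&(w[...,2]>.014)&(w[...,2]<.03)
    k,l,s,c=cv2.connectedComponentsWithStats(f.astype(np.uint8))
    for i in range(1,k):
        if s[i,4]>25:
            q=w[l==i]; q=q[np.argsort(q[:,1])]
            print("fence",s[i,4]); 
            for b in np.array_split(q,8): print(np.round([b[:,0].mean(),b[:,1].mean(),b[:,0].min(),b[:,0].max(),b[:,2].mean()],4))
    h=(w[...,2]>.070)&(w[...,2]<.079)&(w[...,1]<-.1)
    q=w[h]; 
    # front edge: max y per x-bin
    bins=np.round(q[:,0]/.02); e=np.array([[b*.02,q[bins==b][:,1].max()] for b in np.unique(bins) if (bins==b).sum()>5]); print("hood front",np.round(e,3).tolist(), q[:,0].min(),q[:,0].max())
```

```text
top bench z 0.05405708902426487
tray rect ((0.49433088302612305, 0.21346642076969147), (0.2912878096103668, 0.1876748502254486), 89.1072998046875)
post top [0.47473698 0.31741799 0.06663955] 102 [0.02234862 0.01842921 0.00981667]
rim rect ((0.49239566922187805, 0.21405383944511414), (0.11087588220834732, 0.2493751496076584), 9.086467742919922) 544
fence 316
[ 0.5841 -0.1016  0.5777  0.5911  0.0227]
[ 0.5852 -0.0888  0.5795  0.5919  0.0227]
[ 0.5868 -0.0759  0.5804  0.5938  0.0222]
[ 0.5876 -0.0635  0.5823  0.5943  0.0226]
[ 0.59   -0.0508  0.584   0.5991  0.0225]
[ 0.5948 -0.04    0.5871  0.6039  0.0224]
[ 0.5996 -0.0289  0.5919  0.6082  0.0222]
[ 0.6044 -0.0179  0.5971  0.6128  0.0225]
fence 301
[ 0.4575 -0.0879  0.4512  0.4638  0.0224]
[ 0.4588 -0.0751  0.453   0.4641  0.023 ]
[ 0.4601 -0.063   0.454   0.4662  0.0227]
[ 0.461  -0.0505  0.4554  0.4682  0.0228]
[ 0.4622 -0.0386  0.456   0.4688  0.023 ]
[ 0.46   -0.0258  0.4531  0.4666  0.0231]
[ 0.4577 -0.0135  0.4508  0.4647  0.0231]
[ 0.4549 -0.0012  0.4483  0.4609  0.0224]
hood front [[0.34, -0.346], [0.36, -0.145], [0.38, -0.106]
[... 617 characters left out ...]
2]
[ 0.4622 -0.05    0.4552  0.4678  0.0202]
[ 0.4629 -0.0384  0.4547  0.4682  0.0201]
[ 0.4606 -0.0261  0.4528  0.4667  0.02  ]
[ 0.4585 -0.0139  0.4485  0.4639  0.0203]
[ 0.4563 -0.0021  0.4467  0.4617  0.0201]
fence 362
[ 0.5854 -0.1013  0.5789  0.5911  0.0202]
[ 0.5862 -0.0889  0.5789  0.5923  0.0206]
[ 0.5879 -0.0767  0.5798  0.5932  0.0206]
[ 0.5893 -0.0644  0.5811  0.5948  0.0204]
[ 0.5911 -0.0521  0.5833  0.5979  0.0204]
[ 0.5962 -0.04    0.5869  0.6045  0.0205]
[ 0.6012 -0.0288  0.5921  0.6091  0.0204]
[ 0.6056 -0.0171  0.5968  0.6129  0.0201]
hood front [[0.56, -0.1], [0.58, -0.101], [0.6, -0.103], [0.62, -0.106], [0.64, -0.108], [0.66, -0.11]] 0.5523933148491549 0.6639354139654426
```

Call:
{"op": "play_rows", "data": {
  "commands": [
    {"dp": [0.02,0.009,0],"angular": [0,0,0],"hand": 100},
    {"dp": [0.04,0.019,0],"angular": [0,0,0],"hand": 100},
    {"dp": [0.04,0.019,0],"angular": [0,0,0],"hand": 100},
    {"dp": [0.04,0.019,0],"angular": [0,0,0],"hand": 100},
    {"dp": [0.04,0.019,0],"angular": [0,0,0],"hand": 100}
  ]
}}

```text
time_s: 1.52
tcp_pos: [0.3847, 0.4184, 0.2228]
ee_rot: [[0.914, -0.406, 0.0], [-0.406, -0.914, 0.0], [0.0, -0.0, -1.0]]
wrist_force: [0.6, 0.8, -0.2]
gripper_width: 0.999
```

Call:
{"op": "play_rows", "data": {
  "commands": [
    {"dp": [0.04,0.019,0],"angular": [0,0,0],"hand": 100},
    {"dp": [0.04,0.019,0],"angular": [0,0,0],"hand": 100},
    {"dp": [0.03,0.013,0],"angular": [0,0,0],"hand": 100},
    {"dp": [0.016,0.006,0.03],"angular": [0,0,0],"hand": 100},
    {"dp": [0,0,0.05],"angular": [0,0,9.5],"hand": 100}
  ]
}}

```text
time_s: 2.15
tcp_pos: [0.4778, 0.3163, 0.1438]
ee_rot: [[0.831, -0.557, 0.004], [-0.557, -0.831, 0.004], [0.001, -0.006, -1.0]]
wrist_force: [0.9, 0.5, -0.3]
gripper_width: 1.0
```

Call:
{"op": "play_rows", "data": {
  "commands": [
    {"dp": [0,0,0.03],"angular": [0,0,9.5],"hand": 100},
    {"dp": [0,0,0],"angular": [0,0,9.5],"hand": 100},
    {"dp": [0,0,0],"angular": [0,0,9.5],"hand": 100},
    {"dp": [0,0,0],"angular": [0,0,9.5],"hand": 100},
    {"dp": [0,0,0],"angular": [0,0,9.4],"hand": 100}
  ]
}}

```text
time_s: 2.78
tcp_pos: [0.4758, 0.3163, 0.1127]
ee_rot: [[0.153, -0.988, 0.0], [-0.988, -0.153, -0.0], [0.0, -0.0, -1.0]]
wrist_force: [1.0, 0.4, 1.1]
gripper_width: 0.999
```

```bash
cat >> h.py <<'E'
def st():
    s=r.sense(); R=np.array(s["ee_rot"]); 
    print("t",round(s["time_s"],2),"tcp",np.round(s["tcp_pos"],4),"yang",round(np.degrees(np.arctan2(R[1,1],R[0,1])),2),"xang",round(np.degrees(np.arctan2(R[1,0],R[0,0])),2),"tilt",np.round(R[:2,2],4),"F",np.round(s["wrist_force"],2),"g",round(s["gripper_width"],3))
    return s,R
def goto(x,y,z):
    s,R=st(); print("dp",np.round(R.T@(np.array([x,y,z])-s["tcp_pos"]),4))
E
python3 - <<'E'
from h import *
goto(.4755,.3175,.03)
E
```

```text
t 2.77 tcp [0.4758 0.3163 0.1127] yang -171.19 xang -81.19 tilt [ 0.0001 -0.    ] F [0.99 0.44 1.11] g 0.999
dp [-0.0012  0.0002  0.0827]
```

Call:
{"op": "play_rows", "data": {
  "commands": [
    {"dp": [-0.001,0,0.025],"angular": [0,0,0],"hand": 100},
    {"dp": [0,0,0.03],"angular": [0,0,0],"hand": 100},
    {"dp": [0,0,0.02],"angular": [0,0,0],"hand": 100},
    {"dp": [0,0,0.008],"angular": [0,0,0],"hand": 100},
    {"dp": [0,0,0],"angular": [0,0,0],"hand": 60}
  ]
}}

```text
time_s: 3.4
tcp_pos: [0.4756, 0.3178, 0.0296]
ee_rot: [[0.159, -0.987, -0.0], [-0.987, -0.159, -0.0], [0.0, 0.0, -1.0]]
wrist_force: [0.8, 0.2, 0.7]
gripper_width: 0.947
```

Call:
{"op": "play_rows", "data": {
  "commands": [
    {"dp": [0,0,0],"angular": [0,0,0],"hand": 40},
    {"dp": [0,0,0],"angular": [0,0,0],"hand": 30},
    {"dp": [0,0,0],"angular": [0,0,0],"hand": 20},
    {"dp": [0,0,0],"angular": [0,0,0],"hand": 0},
    {"dp": [0,0,0],"angular": [0,0,0],"hand": 0}
  ]
}}

```text
time_s: 4.03
tcp_pos: [0.4755, 0.3183, 0.0296]
ee_rot: [[0.159, -0.987, 0.0], [-0.987, -0.159, 0.0], [-0.0, -0.0, -1.0]]
wrist_force: [0.3, 0.9, -0.3]
gripper_width: 0.403
```

Call:
{"op": "play_rows", "data": {
  "commands": [
    {"dp": [0,0,0],"angular": [0,0,0],"hand": 0},
    {"dp": [0,0,0],"angular": [0,0,0],"hand": 0},
    {"dp": [0,0,0],"angular": [0,0,0],"hand": 0}
  ]
}}

```text
time_s: 4.4
tcp_pos: [0.4753, 0.3182, 0.0295]
ee_rot: [[0.159, -0.987, -0.0], [-0.987, -0.159, -0.0], [0.0, 0.0, -1.0]]
wrist_force: [-1.5, 0.2, 0.6]
gripper_width: 0.25
```

```bash
cat >> h.py <<'E'
def look(tag,save=True):
    """tray rim rectangle from both cameras, near expected place"""
    s,R=st(); x=R[:2,0]; c=s["tcp_pos"][:2]+.105*x
    for n in("top","scene"):
        p=r.capture(n); w=pts(p)
        if save: cv2.imwrite(f"pics/{n}{tag}.png",p["frame"][:,:,::-1])
        d=(w[...,:2]-c); a=d@x; b=d@np.array([-x[1],x[0]])
        t=(abs(a)<.16)&(abs(b)<.063)&(w[...,2]>.010)&(w[...,2]<.019)
        (cc,wh,an)=cv2.minAreaRect(w[t][:,:2].astype(np.float32)); e=np.array(cc)-c
        print(n,np.round(cc,4),np.round(wh,4),round(an,2),"off along/across",np.round([e@x,e@np.array([-x[1],x[0]])],4))
        k=(abs(a)<.2)&(abs(b)<.05)&(a>0)&(w[...,2]>.024)&(w[...,2]<.04)
        if k.any(): print(" padlock", np.round([a[k].mean(),b[k].mean()],4), k.sum(), "ztop",round(float(np.nanpercentile(w[k][:,2],95)),4))
E
python3 - <<'E'
from h import *
look("2")
E
```

```text
t 4.4 tcp [0.4753 0.3182 0.0295] yang -170.85 xang -80.85 tilt [-0.0004 -0.0002] F [-1.53  0.24  0.59] g 0.25
top [0.4931 0.2098] [0.1107 0.2408] 8.95 off along/across [0.0048 0.0004]
 padlock [ 0.065  -0.0066] 463 ztop 0.0356
scene [0.4914 0.2145] [0.1135 0.2494] 9.07 off along/across [-0.     -0.0006]
 padlock [ 0.0653 -0.0016] 367 ztop 0.0331
```

Run:
```python
from h import *
s,R=st(); p=np.array(s["tcp_pos"][:2]); a=np.radians(-80.85); T=np.array([.556,.259])
w=np.array([.3,.7]+[1]*11+[.7,.3]+[0]*0); w/=w.sum()
for i,k in enumerate(w):
    d=(T-p)*k; x=np.array([np.cos(a),np.sin(a)]); y=np.array([x[1],-x[0]])
    print(i,round(d@x,4),round(d@y,4),round(14.75*k,2)); a-=np.radians(14.75*k)
```

```text
t 4.5 tcp [0.4753 0.3182 0.0295] yang -170.85 xang -80.85 tilt [-0.0004 -0.0002] F [-0.99  0.01  0.31] g 0.248
0 0.0016 -0.0016 0.34
1 0.0038 -0.0038 0.79
2 0.0054 -0.0055 1.13
3 0.0053 -0.0056 1.13
4 0.0052 -0.0057 1.13
5 0.005 -0.0058 1.13
6 0.0049 -0.0059 1.13
7 0.0048 -0.006 1.13
8 0.0047 -0.0061 1.13
9 0.0046 -0.0062 1.13
10 0.0044 -0.0063 1.13
11 0.0043 -0.0064 1.13
12 0.0042 -0.0065 1.13
13 0.0028 -0.0046 0.79
14 0.0012 -0.002 0.34
```

Call:
{"op": "play_rows", "data": {
  "commands": [
    {"dp": [0.0016,-0.0016,0],"angular": [0,0,0.34],"hand": 0},
    {"dp": [0.0038,-0.0038,0],"angular": [0,0,0.8],"hand": 0},
    {"dp": [0.0054,-0.0055,0],"angular": [0,0,1.13],"hand": 0},
    {"dp": [0.0053,-0.0056,0],"angular": [0,0,1.13],"hand": 0},
    {"dp": [0.0052,-0.0057,0],"angular": [0,0,1.13],"hand": 0}
  ]
}}

```text
time_s: 5.12
tcp_pos: [0.5008, 0.2996, 0.0295]
ee_rot: [[0.079, -0.997, -0.0], [-0.997, -0.079, 0.0], [-0.0, 0.0, -1.0]]
wrist_force: [-2.3, 3.4, -0.7]
gripper_width: 0.255
```

Call:
{"op": "play_rows", "data": {
  "commands": [
    {"dp": [0.005,-0.0058,0],"angular": [0,0,1.13],"hand": 0},
    {"dp": [0.0049,-0.0059,0],"angular": [0,0,1.13],"hand": 0},
    {"dp": [0.0048,-0.006,0],"angular": [0,0,1.13],"hand": 0},
    {"dp": [0.0047,-0.0061,0],"angular": [0,0,1.13],"hand": 0},
    {"dp": [0.0046,-0.0062,0],"angular": [0,0,1.13],"hand": 0}
  ]
}}

```text
time_s: 5.75
tcp_pos: [0.5315, 0.2769, 0.0295]
ee_rot: [[-0.019, -1.0, -0.0], [-1.0, 0.019, -0.0], [0.0, 0.0, -1.0]]
wrist_force: [-2.6, 2.4, 0.1]
gripper_width: 0.246
```

Call:
{"op": "play_rows", "data": {
  "commands": [
    {"dp": [0.0044,-0.0063,0],"angular": [0,0,1.13],"hand": 0},
    {"dp": [0.0043,-0.0064,0],"angular": [0,0,1.13],"hand": 0},
    {"dp": [0.0042,-0.0065,0],"angular": [0,0,1.13],"hand": 0},
    {"dp": [0.0028,-0.0046,0],"angular": [0,0,0.8],"hand": 0},
    {"dp": [0.0012,-0.002,0],"angular": [0,0,0.34],"hand": 0}
  ]
}}

```text
time_s: 6.38
tcp_pos: [0.5564, 0.2589, 0.0295]
ee_rot: [[-0.098, -0.995, -0.0], [-0.995, 0.098, -0.0], [0.0, 0.0, -1.0]]
wrist_force: [-2.9, 3.8, -0.1]
gripper_width: 0.25
```

Call:
{"op": "play_rows", "data": {
  "commands": [
    {"dp": [0,0,0],"angular": [0,0,0],"hand": 0}
  ]
}}

```text
time_s: 6.5
tcp_pos: [0.5565, 0.2588, 0.0295]
ee_rot: [[-0.097, -0.995, 0.0], [-0.995, 0.097, -0.0], [0.0, -0.0, -1.0]]
wrist_force: [-0.2, 1.2, -1.0]
gripper_width: 0.246
```

```bash
cat >> h.py <<'E'
def line(w):
    o=[]
    for lo,hi in((.44,.475),(.57,.61)):
        m=(w[...,2]>.014)&(w[...,2]<.03)&(w[...,0]>lo)&(w[...,0]<hi)&(w[...,1]>-.088)&(w[...,1]<-.05)
        o.append(np.polyfit(w[m][:,1]+.075,w[m][:,0],1))
    return np.array(o)
E
python3 - <<'E'
from h import *
look("3")
for n in("top","scene"): o=line(np.load(n+"1.npz")["w"]); print(n,o,o.mean(0))
E
```

```text
t 6.5 tcp [0.5565 0.2588 0.0295] yang 174.44 xang -95.56 tilt [ 0.0004 -0.0003] F [-0.23  1.18 -1.02] g 0.246
top [0.5457 0.1488] [0.2395 0.111 ] 84.25 off along/across [ 0.0055 -0.0002]
 padlock [ 0.0649 -0.0078] 458 ztop 0.0356
scene [0.5452 0.1542] [0.2492 0.1126] 84.13 off along/across [ 0.0001 -0.0011]
 padlock [ 0.0643 -0.002 ] 391 ztop 0.0334
top [[0.09090936 0.45872163]
 [0.12262228 0.58665427]] [0.10676582 0.52268795]
scene [[0.12717396 0.45972729]
 [0.13304524 0.58789315]] [0.1301096  0.52381022]
```

Run:
```python
from h import *
def plane(p,z0):
    v,u=np.mgrid[0:400,0:640]; R=np.array(p["attitude"]); o=np.array(p["position"])
    d=np.stack([(u-p["cx"])/p["fx"],(v-p["cy"])/p["fy"],np.ones(u.shape)],-1)@R.T
    return o[:2]+d[...,:2]*((z0-o[2])/d[...,2])[...,None]
for n in("top","scene"):
    p=r.capture(n); w=pts(p); q=plane(p,.022); g=p["frame"].min(2)
    print(n)
    sl=[]
    for lo,hi in((.44,.48),(.57,.61)):
        for src,nm in((q,"col"),(w[...,:2],"rng")):
            m=(src[...,0]>lo)&(src[...,0]<hi)&(src[...,1]>-.094)&(src[...,1]<-.056)
            m&= (g>130) if nm=="col" else (w[...,2]>.016)&(w[...,2]<.028)
            P=src[m]
            # mid-line via inner/outer edges per y bin
            b=np.round(P[:,1]/.004).astype(int); e=np.array([[k*.004,P[b==k][:,0].min(),P[b==k][:,0].max()] for k in np.unique(b)])
            f=[np.polyfit(e[:,0]+.075,e[:,j],1) for j in(1,2)]
            print(nm,m.sum(),"min edge",np.round(f[0],4),"max edge",np.round(f[1],4),"med",np.round(np.polyfit(P[:,1]+.075,P[:,0],1),4))
    h=(w[...,0]>.36)&(w[...,0]<.68)&(w[...,1]>-.14)&(w[...,1]<-.06)&(w[...,2]>.06)&(w[...,2]<.085)
    Q=w[h]; b=np.round(Q[:,0]/.02).astype(int)
    e=np.array([[k*.02,Q[b==k][:,1].max(),np.median(Q[b==k][:,2])] for k in np.unique(b) if (b==k).sum()>10]); print(np.round(e,3).tolist())
```

```text
top
col 89 min edge [0.088  0.4556] max edge [0.133 0.464] med [0.1071 0.4597]
rng 112 min edge [0.1063 0.4532] max edge [0.0872 0.4645] med [0.1185 0.4589]
col 112 min edge [0.117  0.5831] max edge [0.0999 0.595 ] med [0.0946 0.5891]
rng 108 min edge [0.1205 0.5815] max edge [0.0519 0.5926] med [0.098  0.5869]
[[0.38, -0.081, 0.074], [0.4, -0.079, 0.071], [0.42, -0.084, 0.073], [0.44, -0.086, 0.072], [0.46, -0.085, 0.078], [0.48, -0.088, 0.077], [0.5, -0.09, 0.078], [0.52, -0.093, 0.077], [0.54, -0.095, 0.073], [0.56, -0.099, 0.072], [0.58, -0.101, 0.073], [0.6, -0.103, 0.072], [0.62, -0.106, 0.073], [0.64, -0.106, 0.073], [0.66, -0.11, 0.075]]
scene
col 120 min edge [0.1656 0.4535] max edge [0.012 0.469] med [0.1373 0.4612]
rng 105 min edge [0.1781 0.4528] max edge [0.1232 0.4645] med [0.1542 0.4594]
col 214 min edge [0.1321 0.5793] max edge [0.0622 0.6008] med [0.1079 0.5902]
rng 133 min edge [0.1823 0.5811] max edge [0.0944 0.5931] med [0.1384 0.5877]
[[0.38, -0.08, 0.074], [0.4, -0.08, 0.07], [0.42, -0.083, 0.073], [0.44, -0.086, 0.073], [0.46, -0.086, 0.075], [0.48, -0.088, 0.076], [0.5, -0.09, 0.076], [0.52, -0.092, 0.076], [0.54, -0.094, 0.073], [0.56, -0.099, 0.072], [0.58, -0.101, 0.073], [0.6, -0.103, 0.073], [0.62, -0.105, 0.073], [0.64, -0.106, 0.073], [0.66, -0.11, 0.073]]
```

Run:
```python
import cv2
a=cv2.imread("pics/top3.png")[60:280,230:530]; cv2.imwrite("pics/top3c.png",cv2.resize(a,None,fx=2.6,fy=2.6,interpolation=cv2.INTER_CUBIC))
```

```text
(no output)
```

View pics/top3c.png

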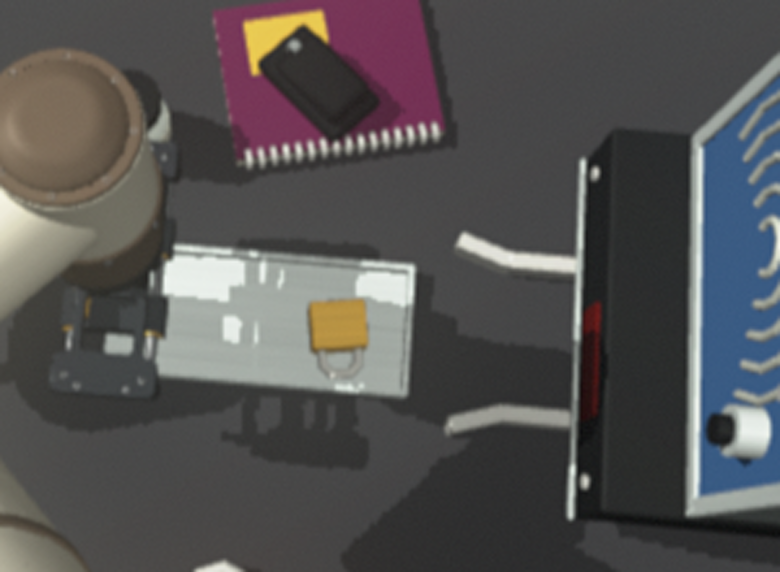

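Call:
{"op": "play_rows", "data": {
  "commands": [
    {"dp": [0.003,-0.0005,0],"angular": [0,0,0.06],"hand": 0},
    {"dp": [0.005,-0.001,0],"angular": [0,0,0.08],"hand": 0},
    {"dp": [0.005,-0.001,0],"angular": [0,0,0.08],"hand": 0},
    {"dp": [0.005,-0.0008,0],"angular": [0,0,0.08],"hand": 0},
    {"dp": [0.003,-0.0002,0],"angular": [0,0,0],"hand": 0}
  ]
}}

```text
time_s: 7.32
tcp_pos: [0.5577, 0.2375, 0.0295]
ee_rot: [[-0.102, -0.995, 0.0], [-0.995, 0.102, 0.0], [-0.0, -0.0, -1.0]]
wrist_force: [0.2, 2.0, -1.6]
gripper_width: 0.248
```

```bash
cat >> h.py <<'E'
def dev():
    s,R=st(); c=s["tcp_pos"]; h=np.radians(-96.05); d=np.array([np.cos(h),np.sin(h)]); l=np.array([-d[1],d[0]]); o=np.array([.5225,-.0945])
    q=c[:2]-o; print("nose past mouth",round(q@d+.23,4),"across(+x side)",round(q@l,4),"F along/across/z",np.round([s["wrist_force"][:2]@d,s["wrist_force"][:2]@l,s["wrist_force"][2]],2))
E
python3 - <<'E'
from h import *
dev(); look("4")
E
```

```text
t 7.33 tcp [0.5577 0.2375 0.0295] yang 174.14 xang -95.86 tilt [0.0002 0.    ] F [ 0.22  1.99 -1.64] g 0.248
nose past mouth -0.1038 across(+x side) -0.0 F along/across/z [-2.    0.01 -1.64]
t 7.33 tcp [0.5577 0.2375 0.0295] yang 174.14 xang -95.86 tilt [0.0002 0.    ] F [ 0.22  1.99 -1.64] g 0.248
top [0.5453 0.115 ] [0.2867 0.1163] 85.68 off along/across [0.0181 0.0002]
 padlock [ 0.0645 -0.0072] 458 ztop 0.0353
scene [0.5464 0.1324] [0.2494 0.112 ] 84.1 off along/across [ 0.0006 -0.0005]
 padlock [ 0.0644 -0.0017] 396 ztop 0.0331
```

Call:
{"op": "play_rows", "data": {
  "commands": [
    {"dp": [0.003,0,0],"angular": [0,0,0],"hand": 0},
    {"dp": [0.006,0,0],"angular": [0,0,0],"hand": 0},
    {"dp": [0.007,0,0],"angular": [0,0,0],"hand": 0},
    {"dp": [0.007,0.0001,0],"angular": [0,0,0],"hand": 0},
    {"dp": [0.007,0,0],"angular": [0,0,0],"hand": 0}
  ]
}}

```text
time_s: 8.05
tcp_pos: [0.5543, 0.2075, 0.0295]
ee_rot: [[-0.102, -0.995, -0.0], [-0.995, 0.102, -0.0], [0.0, 0.0, -1.0]]
wrist_force: [0.8, 3.1, -3.3]
gripper_width: 0.25
```

Call:
{"op": "play_rows", "data": {
  "commands": [
    {"dp": [0.007,0,0],"angular": [0,0,0],"hand": 0},
    {"dp": [0.007,0,0],"angular": [0,0,0],"hand": 0},
    {"dp": [0.007,0.0001,0],"angular": [0,0,0],"hand": 0},
    {"dp": [0.006,0,0],"angular": [0,0,0],"hand": 0},
    {"dp": [0.003,0,0],"angular": [0,0,0],"hand": 0}
  ]
}}

```text
time_s: 8.68
tcp_pos: [0.5511, 0.1777, 0.0295]
ee_rot: [[-0.102, -0.995, -0.0], [-0.995, 0.102, -0.0], [0.0, 0.0, -1.0]]
wrist_force: [0.7, 3.3, -3.4]
gripper_width: 0.251
```

Run:
```python
from h import *
dev(); look("5")
a=cv2.imread("pics/top5.png")[130:270,260:490]; b=cv2.imread("pics/scene5.png")[150:290,150:380]
cv2.imwrite("pics/c5.png",cv2.resize(np.vstack([a,b]),None,fx=2.1,fy=2.1,interpolation=cv2.INTER_CUBIC))
```

```text
t 8.68 tcp [0.5511 0.1777 0.0295] yang 174.14 xang -95.86 tilt [-0.0002 -0.0001] F [ 0.73  3.26 -3.35] g 0.251
nose past mouth -0.0438 across(+x side) -0.0002 F along/across/z [-3.32  0.38 -3.35]
t 8.68 tcp [0.5511 0.1777 0.0295] yang 174.14 xang -95.86 tilt [-0.0002 -0.0001] F [ 0.73  3.26 -3.35] g 0.251
top [0.5426 0.0562] [0.282  0.1179] 84.14 off along/across [0.0168 0.0039]
 padlock [ 0.0643 -0.0069] 466 ztop 0.0356
scene [0.5352 0.0564] [0.2842 0.1192] 84.29 off along/across [ 0.0173 -0.0034]
 padlock [ 0.064  -0.0014] 406 ztop 0.0331
```

View pics/c5.png

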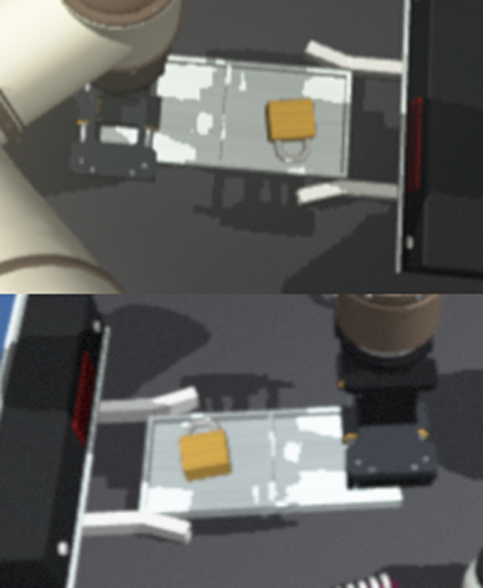

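Call:
{"op": "play_rows", "data": {
  "commands": [
    {"dp": [0.003,0,0.0001],"angular": [0,0,0],"hand": 0},
    {"dp": [0.005,0,0.0001],"angular": [0,0,0],"hand": 0},
    {"dp": [0.006,0,0.0001],"angular": [0,0,0],"hand": 0},
    {"dp": [0.005,0,0],"angular": [0,0,0],"hand": 0},
    {"dp": [0.003,0,0],"angular": [0,0,0],"hand": 0}
  ]
}}

```text
time_s: 9.4
tcp_pos: [0.5492, 0.1561, 0.0295]
ee_rot: [[-0.102, -0.995, 0.001], [-0.995, 0.102, 0.0], [-0.0, -0.001, -1.0]]
wrist_force: [0.4, 2.7, -1.3]
gripper_width: 0.249
```

Run:
```python
from h import *
dev()
```

```text
t 9.4 tcp [0.5492 0.1561 0.0295] yang 174.14 xang -95.86 tilt [0.0007 0.0004] F [ 0.4   2.69 -1.27] g 0.249
nose past mouth -0.022 across(+x side) 0.0002 F along/across/z [-2.72  0.11 -1.27]
```

Call:
{"op": "play_rows", "data": {
  "commands": [
    {"dp": [0.003,0.0001,0.0001],"angular": [0,0,0],"hand": 0},
    {"dp": [0.006,0,0.0],"angular": [0,0,0],"hand": 0},
    {"dp": [0.006,0,0],"angular": [0,0,0],"hand": 0},
    {"dp": [0.006,0,0],"angular": [0,0,0],"hand": 0},
    {"dp": [0.006,0,0],"angular": [0,0,0],"hand": 0}
  ]
}}

```text
time_s: 10.02
tcp_pos: [0.5465, 0.1293, 0.0295]
ee_rot: [[-0.102, -0.995, 0.001], [-0.995, 0.102, 0.0], [-0.001, -0.001, -1.0]]
wrist_force: [0.0, 4.8, 1.7]
gripper_width: 0.247
```

Call:
{"op": "play_rows", "data": {
  "commands": [
    {"dp": [0.006,0.0001,0],"angular": [0,0,0],"hand": 0},
    {"dp": [0.006,0,0.0],"angular": [0,0,0],"hand": 0},
    {"dp": [0.006,0,0],"angular": [0,0,0],"hand": 0},
    {"dp": [0.005,0,0],"angular": [0,0,0],"hand": 0},
    {"dp": [0.003,0,0],"angular": [0,0,0],"hand": 0}
  ]
}}

```text
time_s: 10.65
tcp_pos: [0.5437, 0.1035, 0.0295]
ee_rot: [[-0.102, -0.995, 0.001], [-0.995, 0.102, 0.0], [-0.001, -0.001, -1.0]]
wrist_force: [0.9, 6.0, 3.3]
gripper_width: 0.25
```

Run:
```python
from h import *
dev()
```

```text
t 10.65 tcp [0.5437 0.1035 0.0295] yang 174.15 xang -95.85 tilt [0.0009 0.0004] F [0.88 6.04 3.33] g 0.25
nose past mouth 0.0309 across(+x side) 0.0002 F along/across/z [-6.1   0.23  3.33]
```

Call:
{"op": "play_rows", "data": {
  "commands": [
    {"dp": [0.003,0,-0.0001],"angular": [0,0,0],"hand": 0},
    {"dp": [0.005,0,0.0],"angular": [0,0,0],"hand": 0},
    {"dp": [0.006,0,0],"angular": [0,0,0],"hand": 0},
    {"dp": [0.006,0.0001,0],"angular": [0,0,0],"hand": 0},
    {"dp": [0.006,0,0],"angular": [0,0,0],"hand": 0}
  ]
}}

```text
time_s: 11.28
tcp_pos: [0.5408, 0.0776, 0.0295]
ee_rot: [[-0.102, -0.995, 0.001], [-0.995, 0.102, 0.0], [-0.0, -0.001, -1.0]]
wrist_force: [0.4, 5.5, 2.9]
gripper_width: 0.251
```

Call:
{"op": "play_rows", "data": {
  "commands": [
    {"dp": [0.005,0,0],"angular": [0,0,0],"hand": 0},
    {"dp": [0.004,0,0.0],"angular": [0,0,0],"hand": 0},
    {"dp": [0.003,0,0],"angular": [0,0,0],"hand": 0},
    {"dp": [0.002,0,0],"angular": [0,0,0],"hand": 0},
    {"dp": [0.002,0,0],"angular": [0,0,0],"hand": 0}
  ]
}}

```text
time_s: 11.9
tcp_pos: [0.5392, 0.0618, 0.0295]
ee_rot: [[-0.102, -0.995, 0.0], [-0.995, 0.102, 0.0], [-0.0, -0.0, -1.0]]
wrist_force: [0.9, 5.3, 3.2]
gripper_width: 0.251
```

Run:
```python
from h import *
dev()
```

```text
t 11.9 tcp [0.5392 0.0618 0.0295] yang 174.16 xang -95.84 tilt [0.0005 0.0003] F [0.93 5.28 3.17] g 0.251
nose past mouth 0.0728 across(+x side) 0.0001 F along/across/z [-5.35  0.37  3.17]
```

Call:
{"op": "play_rows", "data": {
  "commands": [
    {"dp": [0.002,0,-0.0001],"angular": [0,0,0],"hand": 0},
    {"dp": [0.002,0,0],"angular": [0,0,0],"hand": 0},
    {"dp": [0.002,0,0],"angular": [0,0,0],"hand": 0},
    {"dp": [0.002,0,0],"angular": [0,0,0],"hand": 0},
    {"dp": [0.002,0,0],"angular": [0,0,0],"hand": 0}
  ]
}}

```text
time_s: 12.52
tcp_pos: [0.538, 0.0518, 0.0295]
ee_rot: [[-0.102, -0.995, 0.0], [-0.995, 0.102, 0.0], [-0.0, -0.0, -1.0]]
wrist_force: [-0.5, 4.3, 2.1]
gripper_width: 0.251
```

Call:
{"op": "play_rows", "data": {
  "commands": [
    {"dp": [0.002,0,0],"angular": [0,0,0],"hand": 0},
    {"dp": [0.002,0,0],"angular": [0,0,0],"hand": 0},
    {"dp": [0.002,0,0],"angular": [0,0,0],"hand": 0},
    {"dp": [0.002,0,0],"angular": [0,0,0],"hand": 0}
  ]
}}

```text
time_s: 13.02
tcp_pos: [0.5383, 0.0455, 0.0295]
ee_rot: [[-0.102, -0.995, 0.003], [-0.995, 0.102, 0.003], [-0.003, -0.003, -1.0]]
wrist_force: [1.2, 11.7, 0.1]
gripper_width: 0.253
```

Call:
{"op": "play_rows", "data": {
  "commands": [
    {"dp": [0,0,0],"angular": [0,0,0],"hand": 0}
  ]
}}

```text
time_s: 13.15
tcp_pos: [0.5383, 0.0453, 0.0295]
ee_rot: [[-0.102, -0.995, 0.003], [-0.995, 0.102, 0.002], [-0.002, -0.003, -1.0]]
wrist_force: [1.7, 10.0, 0.5]
gripper_width: 0.246
```

Run:
```python
from h import *
dev()
```

```text
t 13.15 tcp [0.5383 0.0453 0.0295] yang 174.13 xang -95.87 tilt [0.0028 0.0022] F [ 1.67 10.02  0.53] g 0.246
nose past mouth 0.0893 across(+x side) 0.0009 F along/across/z [-10.14   0.61   0.53]
```

Call:
{"op": "play_rows", "data": {
  "commands": [
    {"dp": [0.001,0,0],"angular": [0,0,0],"hand": 0},
    {"dp": [0.001,0,0],"angular": [0,0,0],"hand": 0},
    {"dp": [0,0,0],"angular": [0,0,0],"hand": 0}
  ]
}}

```text
time_s: 13.52
tcp_pos: [0.5383, 0.0439, 0.0295]
ee_rot: [[-0.102, -0.995, 0.003], [-0.995, 0.102, 0.003], [-0.003, -0.003, -1.0]]
wrist_force: [1.8, 13.1, -0.2]
gripper_width: 0.249
```

Run:
```python
from h import *
dev()
```

```text
t 13.53 tcp [0.5383 0.0439 0.0295] yang 174.12 xang -95.88 tilt [0.0034 0.0029] F [ 1.84 13.05 -0.24] g 0.249
nose past mouth 0.0907 across(+x side) 0.0011 F along/across/z [-13.17   0.45  -0.24]
```

Call:
{"op": "play_rows", "data": {
  "commands": [
    {"dp": [0.001,0,0],"angular": [0,0,0],"hand": 0},
    {"dp": [0.0005,0,0],"angular": [0,0,0],"hand": 0},
    {"dp": [0,0,0],"angular": [0,0,0],"hand": 0},
    {"dp": [0,0,0],"angular": [0,0,0],"hand": 0}
  ]
}}

```text
time_s: 14.02
tcp_pos: [0.5383, 0.0429, 0.0295]
ee_rot: [[-0.102, -0.995, 0.004], [-0.995, 0.102, 0.003], [-0.004, -0.003, -1.0]]
wrist_force: [1.0, 14.1, 0.3]
gripper_width: 0.25
```

Run:
```python
from h import *
dev()
```

```text
t 14.03 tcp [0.5383 0.0429 0.0295] yang 174.12 xang -95.88 tilt [0.0039 0.0034] F [ 1.03 14.08  0.29] g 0.25
nose past mouth 0.0917 across(+x side) 0.0013 F along/across/z [-14.11  -0.46   0.29]
```

Call:
{"op": "play_rows", "data": {
  "commands": [
    {"dp": [0.0003,0,0],"angular": [0,0,0],"hand": 0},
    {"dp": [0,0,0],"angular": [0,0,0],"hand": 0},
    {"dp": [0,0,0],"angular": [0,0,0],"hand": 0},
    {"dp": [0,0,0],"angular": [0,0,0],"hand": 0},
    {"dp": [0,0,0],"angular": [0,0,0],"hand": 0}
  ]
}}

```text
time_s: 14.65
tcp_pos: [0.5383, 0.0427, 0.0295]
ee_rot: [[-0.102, -0.995, 0.004], [-0.995, 0.102, 0.003], [-0.004, -0.004, -1.0]]
wrist_force: [0.7, 14.0, -0.0]
gripper_width: 0.253
```

Call:
{"op": "play_rows", "data": {
  "commands": [
    {"dp": [0,0,0],"angular": [0,0,0],"hand": 0},
    {"dp": [0,0,0],"angular": [0,0,0],"hand": 0}
  ]
}}

```text
time_s: 14.9
tcp_pos: [0.5383, 0.0427, 0.0295]
ee_rot: [[-0.102, -0.995, 0.004], [-0.995, 0.102, 0.004], [-0.004, -0.004, -1.0]]
wrist_force: [1.6, 14.3, 0.3]
gripper_width: 0.252
```

Run:
```python
from h import *
dev(); look("6")
```

```text
t 14.9 tcp [0.5383 0.0427 0.0295] yang 174.12 xang -95.88 tilt [0.0039 0.0035] F [ 1.63 14.32  0.33] g 0.252
nose past mouth 0.0919 across(+x side) 0.0013 F along/across/z [-14.42   0.11   0.33]
t 14.9 tcp [0.5383 0.0427 0.0295] yang 174.12 xang -95.88 tilt [0.0039 0.0035] F [ 1.63 14.32  0.33] g 0.252
top [ 0.531  -0.0309] [0.147  0.1168] 82.18 off along/across [-0.0311  0.0003]
scene [ 0.5296 -0.0207] [0.1665 0.1227] 84.96 off along/across [-0.0411 -0.0022]
```

Call:
{"op": "play_rows", "data": {
  "commands": [
    {"dp": [-0.0008,0,0],"angular": [0,0,0],"hand": 0},
    {"dp": [-0.0008,0,0],"angular": [0,0,0],"hand": 0},
    {"dp": [-0.0008,0,0],"angular": [0,0,0],"hand": 0},
    {"dp": [-0.0008,0,0],"angular": [0,0,0],"hand": 0},
    {"dp": [0,0,0],"angular": [0,0,0],"hand": 0}
  ]
}}

```text
time_s: 15.62
tcp_pos: [0.5375, 0.0435, 0.0295]
ee_rot: [[-0.102, -0.995, 0.001], [-0.995, 0.102, 0.0], [-0.001, -0.001, -1.0]]
wrist_force: [0.8, 5.8, 1.1]
gripper_width: 0.254
```

Run:
```python
from h import *
dev()
```

```text
t 15.62 tcp [0.5375 0.0435 0.0295] yang 174.15 xang -95.85 tilt [0.0009 0.0004] F [0.81 5.78 1.1 ] g 0.254
nose past mouth 0.0911 across(+x side) 0.0004 F along/across/z [-5.83  0.2   1.1 ]
```

Call:
{"op": "play_rows", "data": {
  "commands": [
    {"dp": [-0.0008,0,0],"angular": [0,0,0],"hand": 0},
    {"dp": [-0.0008,0,0],"angular": [0,0,0],"hand": 0},
    {"dp": [-0.0008,0,0],"angular": [0,0,0],"hand": 0},
    {"dp": [-0.0008,0,0],"angular": [0,0,0],"hand": 0},
    {"dp": [0,0,0],"angular": [0,0,0],"hand": 0}
  ]
}}

```text
time_s: 16.25
tcp_pos: [0.5372, 0.0461, 0.0295]
ee_rot: [[-0.102, -0.995, -0.001], [-0.995, 0.102, -0.001], [0.001, 0.001, -1.0]]
wrist_force: [1.5, -0.9, 5.0]
gripper_width: 0.25
```

Run:
```python
from h import *
dev()
```

```text
t 16.25 tcp [0.5372 0.0461 0.0295] yang 174.16 xang -95.84 tilt [-0.0006 -0.0006] F [ 1.5  -0.89  4.97] g 0.25
nose past mouth 0.0887 across(+x side) -0.0002 F along/across/z [0.72 1.58 4.97]
```

Call:
{"op": "play_rows", "data": {
  "commands": [
    {"dp": [0,0,0],"angular": [0,0,0],"hand": 32},
    {"dp": [0,0,0],"angular": [0,0,0],"hand": 45},
    {"dp": [0,0,0],"angular": [0,0,0],"hand": 60},
    {"dp": [0,0,0],"angular": [0,0,0],"hand": 60},
    {"dp": [0,0,0],"angular": [0,0,0],"hand": 60}
  ]
}}

```text
time_s: 16.88
tcp_pos: [0.5373, 0.0465, 0.0292]
ee_rot: [[-0.102, -0.995, -0.0], [-0.995, 0.102, -0.0], [0.0, 0.0, -1.0]]
wrist_force: [-0.5, -0.4, -0.4]
gripper_width: 0.59
```

Call:
{"op": "play_rows", "data": {
  "commands": [
    {"dp": [0,0,-0.005],"angular": [0,0,0],"hand": 60},
    {"dp": [0,0,-0.02],"angular": [0,0,0],"hand": 60},
    {"dp": [0,0,-0.03],"angular": [0,0,0],"hand": 60},
    {"dp": [0,0,-0.04],"angular": [0,0,0],"hand": 60},
    {"dp": [0,0,-0.03],"angular": [0,0,0],"hand": 60}
  ]
}}

```text
time_s: 17.5
tcp_pos: [0.5378, 0.0466, 0.1565]
ee_rot: [[-0.102, -0.995, 0.002], [-0.995, 0.102, 0.001], [-0.001, -0.002, -1.0]]
wrist_force: [0.5, 0.9, -0.3]
gripper_width: 0.601
```

Call:
{"op": "play_rows", "data": {
  "commands": [
    {"dp": [-0.03,0,0],"angular": [0,0,0],"hand": 60},
    {"dp": [-0.05,0,0],"angular": [0,0,0],"hand": 60},
    {"dp": [-0.05,0,0],"angular": [0,0,0],"hand": 60},
    {"dp": [-0.05,0,0],"angular": [0,0,0],"hand": 60},
    {"dp": [-0.02,0,0],"angular": [0,0,0],"hand": 60}
  ]
}}

```text
time_s: 18.12
tcp_pos: [0.5578, 0.2479, 0.1545]
ee_rot: [[-0.1, -0.995, 0.0], [-0.995, 0.1, 0.0], [-0.0, -0.0, -1.0]]
wrist_force: [-1.1, -1.4, 0.2]
gripper_width: 0.6
```

Run:
```python
from h import *
st()
for n in("top","scene"):
    p=r.capture(n); w=pts(p); cv2.imwrite(f"pics/{n}7.png",p["frame"][:,:,::-1])
    g=(w[...,0]>.5)&(w[...,0]<.58)&(w[...,1]>0)&(w[...,1]<.1)&(w[...,2]>.058)&(w[...,2]<.072)
    print(n,"post",np.round(w[g].mean(0),4),g.sum())
    t=(w[...,0]>.46)&(w[...,0]<.61)&(w[...,1]>.005)&(w[...,1]<.08)&(w[...,2]>.011)&(w[...,2]<.019)
    Q=w[t]; print("tray rear rect",cv2.minAreaRect(Q[:,:2].astype(np.float32)))
a=cv2.imread("pics/top7.png")[60:280,230:530]; b=cv2.imread("pics/scene7.png")[100:320,120:420]
cv2.imwrite("pics/c7.png",cv2.resize(np.hstack([a,b]),None,fx=1.33,fy=1.33,interpolation=cv2.INTER_CUBIC))
```

```text
t 18.12 tcp [0.5578 0.2479 0.1545] yang 174.29 xang -95.71 tilt [0.0004 0.0003] F [-1.05 -1.4   0.24] g 0.6
top post [0.5373 0.0489 0.0661] 102
tray rear rect ((0.5373021960258484, 0.034337688237428665), (0.06805126368999481, 0.11148105561733246), 84.2764663696289)
scene post [0.5393 0.0488 0.0643] 94
tray rear rect ((0.5360274314880371, 0.03440360724925995), (0.06708994507789612, 0.1116589903831482), 84.4458236694336)
```

View pics/c7.png

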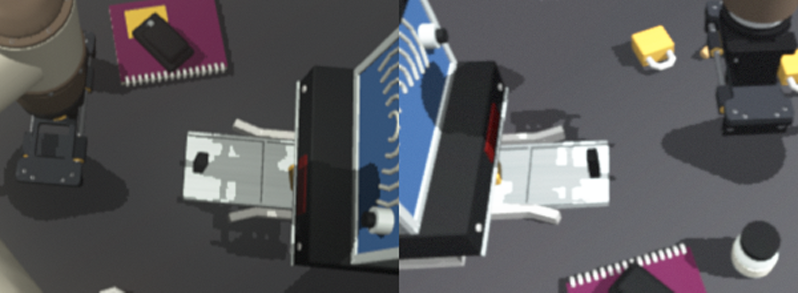

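Run:
```python
from h import *
p=r.capture("scene"); w=pts(p)
t=(w[...,0]>.46)&(w[...,0]<.61)&(w[...,1]>.005)&(w[...,1]<.08)&(w[...,2]>.011)&(w[...,2]<.019)
print(cv2.minAreaRect(w[t][:,:2].astype(np.float32)))
for o in("jar","mouse","brush"): print(o,[(np.round(d["extent"]),round(d["score"],2)) for d in r.find_in(o,p)[:1]])
print(r.finish_job())
```

```text
((0.5357566475868225, 0.034233447164297104), (0.06702618300914764, 0.11241454631090164), 84.25269317626953)
jar [(array([370., 264., 404., 307.]), 0.69)]
mouse [(array([277., 298., 338., 355.]), 0.89)]
brush []
the job is handed in; nothing more can be done
None
```

I slid the tray in flat between the fences until its nose met the depth stop. By arm position and force, contact came about 84 mm past the mouth. I pressed it home for about 0.9 s, eased off, let go and backed the arm away. The job was handed in at about 18 s.

**Push on the stop:** the wrist read a steady 14.0–14.4 N. Taking off roughly 4.5 N of sliding friction leaves about 10 N on the stop. The friction is an estimate, so the push could have been between about 8 and 12 N. The highest wrist reading at any check was 14.4 N, and sideways forces stayed under about 1.6 N.

**Last checks:**
- **Tray position:** two camera measurements after the release agreed, so the tray was at rest. Its heading was about 0.3° off the station's, which is within the measuring error.
- **Contact with the stop:** the tray sprang back about 2 mm on release. I reckon about 2 mm of spring compression is left, so it should still be touching the stop. That is inferred from positions, give or take 1 mm, because the stop cannot be seen.
- **Padlock:** it kept its place in the front bay all the way to the mouth, and its edge still shows there. The part under the hood could not be seen.
- **Hood:** the padlock's top measured 33–36 mm (32 mm given), below the 44 mm underside. I felt no contact with the hood.
- **Jar, mouse and brush:** the jar and mouse are where they started, to within 2 pixels. The network did not find the brush in the last picture, so that check failed, but the arm's low moves never went near it.

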